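# Transfer a row of reagents to the other rack in reverse order

### The arm

A 6-joint arm with a two-finger parallel gripper is mounted at the origin on a cart in front of the work surface, level with it; the furniture and walls round the work are solid. World frame = base frame: x ahead of the robot, y to its left, z up, the work surface at z = 0. Lengths are in m, angles in rad, forces in N, time in s.
With the tool pointing down it reaches from about 0.375 to 0.75 m from the base axis. Payload 9 kg.
Tool frame: the origin (TCP) lies at the very end of the fingers, on their centre line; the grasp point (between the pads) lies 19 mm behind it (r.grip_depth is the distance from the TCP to the grasp point, in m); z points along the fingers, y is the direction in which the jaws open and shut (so a half turn about z gives the same grasp; the last joint's range is limited). The gripper opens to 85 mm and grips with 20 to 120 N. Pads are 22 mm wide; open, the fingers measure 114 mm over their backs; the gripper's body (76 mm by 85 mm) begins 54 mm behind the grasp point. The pads swing forward as they close: fully open they stand 13 mm farther back than shut.
Start: joints at [-1.349, 0.104, 0.097, 1.564, 0, 1.353], TCP at [0.255, -0.543, 0.231] pointing down, gripper open.
Joint ranges: [-2.99, 2.99], [-0.84, 1.86], [-1.1, 1.16], [-1.84, 2.11], [-1.51, 1.56], [-3.14, 3.14]. Speed limits (rad/s): [2.22, 2.22, 2.57, 3.14, 3.14, 3.14].

### API

Orientations are given as [roll, pitch, yaw] about the fixed x, y, z axes, in that order (R = Rz(yaw) Ry(pitch) Rx(roll)).
In Python, from rig import r, optics gives the robot as it stands. The module is installed in compiled form; this text tells all that it offers.
- The arm moves only by the tool arm_command, never from a script. Its argument "moves" is a list of rows, each a list of 7 numbers: the shift along the tool's x, y, z each as a share of 20 mm, from -1 to 1, then the turn, a rotation vector about the tool's x, y, z each as a share of 180 degrees, from -1 to 1, then the gripper command: -1 is fully open, 1 is shut, values between are in proportion. In form: [[x, y, z, rx, ry, rz, fingers], ...]. A call has exactly 8 rows; each row shifts and turns the pose as measured when the row begins, along the tool's axes as they then stand; what a row does not reach is not made up. A row lasts 1/10 s, in which the tool goes at most 50 mm and 8.59 degrees, less where a joint would pass 70% of its speed; a pose out of reach is approached as far as the arm can. A call with a number of a shift or a turn outside -1 to 1 is refused whole. A call with a gripper value outside its range is refused whole. The fingers move at their own pace and stop on an object; "newtons" is the grip in N (left out, the last holds). Time passes only in rows, so rows that do not move let the fingers close, or fill a call up. It gives the time, the measured TCP pose, the force and the opening at its end, in the units of the state.
- r.observe(): the state, without advancing time (a new reading comes with each control period).
- optics.get_image(name): name is "scene" or "side" or "wrist"; returns a dict with "frame" (384x512x3 uint8, red, green, blue), "range_z" (384x512 float32, m along the optical axis (not along the pixel's ray), 0 where there is no reading), "vertical_fov" (degrees; the focal length in pixels is half the picture's height over the tangent of half this angle, whatever the lens; pixels are square), "cx", "cy" (the principal point, pixels), "rvec" (rotation vector, rad) and "tvec" (3), from world to camera coordinates, as OpenCV has them. Camera axes: x right, y down, z forward; pixel columns grow to the right and rows downward; lengths in m; the calibration is good to about 2 mm. A picture is of the moment at which its call begins.
- r.job_done(): hands the job in, once; it reports no verdict.
The state is a dict: "time_s": time; "q": joint angles; "joint_vel": joint speeds; "tau": joint torques, N m; "tool_pos": TCP position; "eef_rot": TCP orientation; "contact_force": force on the tool from outside, world axes, zero at the start; "torque": the same for the moment, N m; "gripper_width": opening from 0.0 (shut) to 1.0 (fully open).
Only numpy, scipy, OpenCV 4.12 (cv2) and the standard library are available. Lean on these libraries where they do the work, as an engineer would, in place of code of your own. Each camera call takes 0.05 s, during which the arm holds its last target. There are 200 camera calls.

### The job

Move the four containers from the full rack to the empty one, in reverse order: seen from the robot, the one now farthest left must end up farthest right, and so on. Stand each upright in the middle of its own rubber mat, keep it upright on the way and set it down without dropping it, and do not disturb the glass beaker beside the racks.

Things in the scene. Friction and masses are not known exactly. Their poses are not given: they have to be found in the camera images.
- dropper_mid (a point): amber glass dropper bottle with black collar and slim black rubber bulb, 102 mm tall; this point is on its axis half-way up, 51 mm above its foot; z is its own upward axis. Glass body 33 mm across up to about 60 mm above the foot, collar 24 mm across from 62 to 77 mm, bulb 13 mm across above. About 0.07 kg.
- amber_mid (a point): small round reagent bottle, amber, with a wide screw cap, 89 mm tall and 44 mm across (the least tall of the four); this point is on its axis half-way up, 44.5 mm above its foot; z is its own upward axis. Grip it across the body or cap, 45 to 75 mm above the foot. About 0.15 kg.
- clear_mid (a point): larger round reagent bottle, clear, with a screw cap, 113 mm tall and 56 mm across (the tallest and stoutest bottle); this point is on its axis half-way up, 56.5 mm above its foot; z is its own upward axis. Grip it across the body up to 85 mm above the foot, or by the cap, 40 mm across, from 96 to 113 mm. About 0.32 kg.
- flask_mid (a point): conical glass flask, 102 mm tall, 62 mm across at the foot, narrowing to a neck; this point is on its axis half-way up, 51 mm above its foot; z is its own upward axis. Grip it by the neck, 26 mm across, 72 to 95 mm above the foot. About 0.09 kg.
- mat_dropper: fixed round grey rubber mat, 66 mm across and 3 mm thick, on the full rack, on which the dropper bottle stands at the start (it does not move afterwards). Origin: centre of its underside, 8 mm above the bench; y along its rack toward the left, x across the rack. The four mats lie in one row, 72 mm from centre to centre.
- mat_amber: fixed round grey rubber mat, 66 mm across and 3 mm thick, on the full rack, on which the small amber bottle stands at the start (it does not move afterwards). Origin: centre of its underside, 8 mm above the bench; y along its rack toward the left, x across the rack. The four mats lie in one row, 72 mm from centre to centre.
- mat_clear: fixed round grey rubber mat, 66 mm across and 3 mm thick, on the full rack, on which the larger clear bottle stands at the start (it does not move afterwards). Origin: centre of its underside, 8 mm above the bench; y along its rack toward the left, x across the rack. The four mats lie in one row, 72 mm from centre to centre.
- mat_flask: fixed round grey rubber mat, 66 mm across and 3 mm thick, on the full rack, on which the flask stands at the start (it does not move afterwards). Origin: centre of its underside, 8 mm above the bench; y along its rack toward the left, x across the rack. The four mats lie in one row, 72 mm from centre to centre.
- rack_to: the empty fixed rack: low steel tray 312 x 94 mm, side lips 14 mm and end cheeks 30 mm high, with four round rubber mats 66 mm across. Origin: centre of its underside, on the bench; y along the row to the left, x across it, away from the robot. Mat centres: y = +108, +36, -36, -108 mm, x = 0; mat tops 11 mm above the bench. The full rack is alike, before or behind it.
- beaker_mid (a point): empty glass beaker, 56 mm across and 70 mm tall, standing loose on the bench to the right of the racks, to be left alone; this point is half-way up on its axis, 35 mm above the bench.
Mind the look-alikes: they are no part of the job. What is shaped like the part that bears dropper_mid but yellow is not meant.

How it is judged:
At the end, for the whole second after the job is handed in: Every container stands upright (within 0.08 rad) and at rest on the rack that was empty, its axis within 13 mm of the centre of its mat both along and across the rack, the four in the reverse of the left-to-right order that they had at the start; the beaker stands within 20 mm of where it was (((y of any of mat_amber, mat_clear, mat_flask in the frame of mat_dropper below -0.18 m and y of dropper_mid in the frame of rack_to between -0.121 and -0.095 m) or ((y of any of mat_amber, mat_clear, mat_flask in the frame of mat_dropper below -0.108 m and y of each of mat_amber, mat_clear, mat_flask in the frame of mat_dropper above -0.18 m) and y of dropper_mid in the frame of rack_to between -0.049 and -0.023 m) or ((y of any of mat_amber, mat_clear, mat_flask in the frame of mat_dropper above 0.108 m and y of each of mat_amber, mat_clear, mat_flask in the frame of mat_dropper below 0.18 m) and y of dropper_mid in the frame of rack_to between 0.023 and 0.049 m) or (y of any of mat_amber, mat_clear, mat_flask in the frame of mat_dropper above 0.18 m and y of dropper_mid in the frame of rack_to between 0.095 and 0.121 m)) and x of dropper_mid in the frame of rack_to between -0.013 and 0.013 m and height (world z) of dropper_mid between 0.056 and 0.068 m and angle between each of dropper_mid, amber_mid, clear_mid, flask_mid's own z axis and vertical below 0.08 rad and linear speed of each of dropper, amber, clear, flask below 0.02 m/s and ((y of any of mat_dropper, mat_clear, mat_flask in the frame of mat_amber below -0.18 m and y of amber_mid in the frame of rack_to between -0.121 and -0.095 m) or ((y of any of mat_dropper, mat_clear, mat_flask in the frame of mat_amber below -0.108 m and y of each of mat_dropper, mat_clear, mat_flask in the frame of mat_amber above -0.18 m) and y of amber_mid in the frame of rack_to between -0.049 and -0.023 m) or ((y of any of mat_dropper, mat_clear, mat_flask in the frame of mat_amber above 0.108 m and y of each of mat_dropper, mat_clear, mat_flask in the frame of mat_amber below 0.18 m) and y of amber_mid in the frame of rack_to between 0.023 and 0.049 m) or (y of any of mat_dropper, mat_clear, mat_flask in the frame of mat_amber above 0.18 m and y of amber_mid in the frame of rack_to between 0.095 and 0.121 m)) and x of amber_mid in the frame of rack_to between -0.013 and 0.013 m and height (world z) of amber_mid between 0.0495 and 0.0615 m and ((y of any of mat_dropper, mat_amber, mat_flask in the frame of mat_clear below -0.18 m and y of clear_mid in the frame of rack_to between -0.121 and -0.095 m) or ((y of any of mat_dropper, mat_amber, mat_flask in the frame of mat_clear below -0.108 m and y of each of mat_dropper, mat_amber, mat_flask in the frame of mat_clear above -0.18 m) and y of clear_mid in the frame of rack_to between -0.049 and -0.023 m) or ((y of any of mat_dropper, mat_amber, mat_flask in the frame of mat_clear above 0.108 m and y of each of mat_dropper, mat_amber, mat_flask in the frame of mat_clear below 0.18 m) and y of clear_mid in the frame of rack_to between 0.023 and 0.049 m) or (y of any of mat_dropper, mat_amber, mat_flask in the frame of mat_clear above 0.18 m and y of clear_mid in the frame of rack_to between 0.095 and 0.121 m)) and x of clear_mid in the frame of rack_to between -0.013 and 0.013 m and height (world z) of clear_mid between 0.0615 and 0.0735 m and ((y of any of mat_dropper, mat_amber, mat_clear in the frame of mat_flask below -0.18 m and y of flask_mid in the frame of rack_to between -0.121 and -0.095 m) or ((y of any of mat_dropper, mat_amber, mat_clear in the frame of mat_flask below -0.108 m and y of each of mat_dropper, mat_amber, mat_clear in the frame of mat_flask above -0.18 m) and y of flask_mid in the frame of rack_to between -0.049 and -0.023 m) or ((y of any of mat_dropper, mat_amber, mat_clear in the frame of mat_flask above 0.108 m and y of each of mat_dropper, mat_amber, mat_clear in the frame of mat_flask below 0.18 m) and y of flask_mid in the frame of rack_to between 0.023 and 0.049 m) or (y of any of mat_dropper, mat_amber, mat_clear in the frame of mat_flask above 0.18 m and y of flask_mid in the frame of rack_to between 0.095 and 0.121 m)) and x of flask_mid in the frame of rack_to between -0.013 and 0.013 m and height (world z) of flask_mid between 0.056 and 0.068 m and distance of beaker_mid from where it was at the start of the episode below 0.02 m); the robot touches nothing.
It fails at once if a container is tipped over (angle between any of dropper_mid, amber_mid, clear_mid, flask_mid's own z axis and vertical above 0.6 rad).
It fails at once if a container is dropped (falls free by more than about 25 mm) ((linear speed of dropper above 0.7 m/s and contact force between the fingers and dropper below 0.05 N) or (linear speed of amber above 0.7 m/s and contact force between the fingers and amber below 0.05 N) or (linear speed of clear above 0.7 m/s and contact force between the fingers and clear below 0.05 N) or (linear speed of flask above 0.7 m/s and contact force between the fingers and flask below 0.05 N)).
It fails at once if the beaker is pushed away or tipped (distance of beaker_mid from where it was at the start of the episode above 0.02 m or angle between beaker_mid's own z axis and vertical above 0.3 rad).
It also fails if it takes over 112 s, if anything falls off the work surface, if the arm or the gripper's body presses on something with over 40 N, if the wrist force passes 120 N, or if a joint passes its speed limit or range.

## Working session

There is one attempt and no reset: what is moved stays moved. The work goes in short steps, Python scripts to look and compute and a tool call to move; the robot and the scene stay as the last step left them, time stands still between calls to the robot, and variables do not carry over. Pictures are saved under pics/ and viewed, about 12 in all and at most 16, crops included, and the job is handed in when it is done.

Besides the shell and the picture viewer there is one more tool, called after "Emit:" by a JSON object that holds its "method" and its "body". arm_command: Moves the arm, as the interface text tells. Shift numbers are shares of 20 mm and turn numbers shares of 180 degrees, none past 1 either way. Its arguments: {"type":"object","properties":{"moves":{"type":"array","items":{"type":"array","items":{"type":"number"}}},"newtons":{"type":"number"}},"required":["moves"]}

```bash
mkdir -p pics; cat > h.py <<'E'
import numpy as np, cv2
from rig import r, optics
def get(n):
    d=optics.get_image(n); h=d['frame'].shape[0]
    d['f']=h/2/np.tan(np.radians(d['vertical_fov'])/2); d['R']=cv2.Rodrigues(np.array(d['rvec'],float))[0]; d['t']=np.array(d['tvec'],float).ravel(); return d
def save(d,n,crop=None,s=1):
    im=d['frame'][:,:,::-1]
    if crop: u0,v0,u1,v1=crop; im=im[v0:v1,u0:u1]
    cv2.imwrite('pics/'+n,cv2.resize(im,None,fx=s,fy=s,interpolation=cv2.INTER_CUBIC))
def cloud(d):
    z=d['range_z']; v,u=np.mgrid[:z.shape[0],:z.shape[1]]
    c=np.stack([(u-d['cx'])/d['f']*z,(v-d['cy'])/d['f']*z,z],-1)
    p=(c-d['t'])@d['R']; p[z==0]=np.nan; return p
def plane(d,u,v,h):
    c=np.array([(u-d['cx'])/d['f'],(v-d['cy'])/d['f'],1.]); w=d['R'].T@c; o=-d['R'].T@d['t']; return o+w*(h-o[2])/w[2]
def proj(d,p):
    c=d['R']@np.array(p)+d['t']; return c[:2]/c[2]*d['f']+[d['cx'],d['cy']]
E
python3 - <<'E'
from h import *
ims=[]
for n in('scene','side','wrist'):
    d=get(n); save(d,n+'.png'); o=-d['R'].T@d['t']; print(n,o.round(3),d['R'][2].round(2),d['f'])
    ims.append(d['frame'][:,:,::-1])
    np.savez('pics/'+n+'.npz',**{k:d[k] for k in('frame','range_z','f','cx','cy','R','t')})
cv2.imwrite('pics/all.png',cv2.resize(np.hstack(ims[:2]),(800,300)))
print(r.observe())
E
```

```text
scene [-0.052 -0.624  0.788] [ 0.58  0.41 -0.7 ] 481.6651859023805
side [0.232 0.504 0.431] [ 0.35 -0.83 -0.42] 407.35091123822565
wrist [ 0.331 -0.507  0.373] [-0.29 -0.14 -0.95] 326.6263771976133
{'time_s': 0.15, 'q': array([-1.34868071e+00,  1.04581639e-01,  9.66640073e-02,  1.56389629e+00,
       -2.46117075e-06,  1.35310671e+00]), 'joint_vel': array([-2.28160472e-03, -2.73946683e-03,  1.72931800e-03, -7.13023059e-05,
        1.17650975e-03,  1.44916846e-03]), 'tau': array([ 3.71525850e-03, -5.57351482e+01,  5.04010534e+01,  1.22947022e-02,
       -2.47713042e-04,  1.54425823e-05]), 'tool_pos': array([ 0.25541569, -0.54264719,  0.23069839]), 'eef_rot': array([-3.14059854e+00, -2.17371232e-04,  4.39805128e-01]), 'contact_force': array([ 0.62116812,  0.29833606, -0.51619411]), 'torque': array([ 0.04295145, -0.03487533, -0.00965962]), 'gripper_width': 0.9988634917974595}
```

View pics/scene.png

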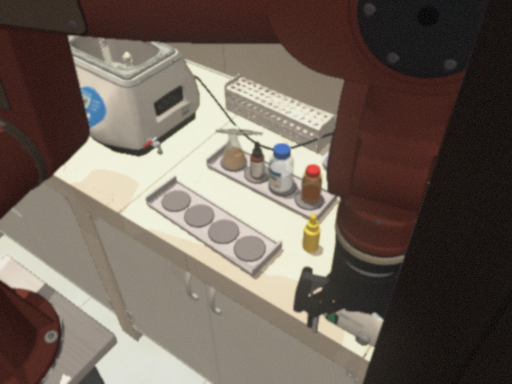

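View pics/side.png

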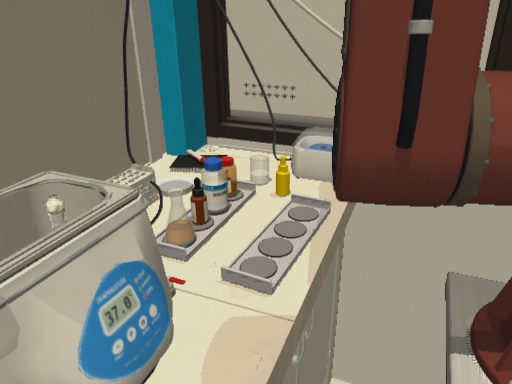

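Full rack behind, left to right: flask (233,150), amber dropper (257,160), clear with blue cap (281,168), small amber with red cap (312,185). The yellow dropper at scene (311,233) / side (283,178) is the look-alike and must be avoided; the beaker is at side (260,168). The empty mats are at scene (176,200), (199,216), (224,232) and (250,248).

```bash
python3 - <<'E'
from h import *
for n in('scene','side'):
    d=dict(np.load(f'pics/{n}.npz')); p=cloud(d); f=d['frame']; hsv=cv2.cvtColor(f,cv2.COLOR_RGB2HSV).astype(int)
    print(n)
    seeds=[(176,200),(199,216),(224,232),(250,248)] if n=='scene' else [(259,268),(276,247),(290,229),(303,213)]
    for u,v in seeds:
        lab=cv2.floodFill(cv2.GaussianBlur(f,(3,3),0).copy(),m:=np.zeros((386,514),np.uint8),(u,v),0,(4,)*3,(4,)*3,cv2.FLOODFILL_FIXED_RANGE*0|4|(255<<8))
        c=max(cv2.findContours(m[1:-1,1:-1],0,1)[0],key=cv2.contourArea); e=cv2.fitEllipse(c)
        print(' mat',np.round(e[0],1),np.round(e[1],1),plane(d,*e[0],.011).round(4),'depth z',p[v,u].round(4))
    H,S,V=hsv[...,0],hsv[...,1],hsv[...,2]
    yy=p[...,2]
    box=(p[...,0]>.3)&(p[...,0]<.8)&(abs(p[...,1])<.4)
    for nm,m,zt in(('blue',(abs(H-112)<12)&(S>150)&box&(yy>.08)&(yy<.14),.124),('red',((H<5)|(H>174))&(S>180)&box&(yy>.07)&(yy<.12),.1),('yellow',(abs(H-26)<6)&(S>180)&box&(yy>.005),.09),('dark',(V<50)&box&(yy>.075)&(yy<.13),.113)):
        m=cv2.morphologyEx(m.astype(np.uint8),cv2.MORPH_OPEN,np.ones((2,2)))
        k,l,st,ce=cv2.connectedComponentsWithStats(m)
        for i in range(1,k):
            if st[i,4]>15:
                q=p[l==i]; top=q[q[:,2]>np.nanpercentile(q[:,2],97)-.004]
                print(' ',nm,st[i],'mean',np.nanmean(q,0).round(3),'min',np.nanmin(q,0).round(3),'max',np.nanmax(q,0).round(3),'top',np.nanmean(top,0).round(4))
    print('rack2',[np.round(x,3) for x in()])
# top-down height maps
for n in('scene','side'):
    d=dict(np.load(f'pics/{n}.npz')); p=cloud(d).reshape(-1,3); c=d['frame'].reshape(-1,3)
    im=np.zeros((360,480,3),np.uint8)
    k=(p[:,2]>-.01)&(p[:,2]<.15)&(p[:,0]>.25)&(p[:,0]<.85)&(abs(p[:,1])<.4)
    ii=((.85-p[k,0])*600).astype(int); jj=((.4-p[k,1])*600).astype(int); im[ii.clip(0,359),jj.clip(0,479)]=c[k][:,::-1]
    cv2.imwrite(f'pics/top_{n}.png',im)
a=np.hstack([cv2.imread('pics/top_scene.png'),cv2.imread('pics/top_side.png')]); cv2.imwrite('pics/top.png',cv2.resize(a,(800,300)))
E
```

```text
scene
 mat [175.5 200.9] [18.5 26.6] [ 0.4518 -0.0365  0.011 ] depth z [ 0.4537 -0.0367  0.0123]
 mat [198.2 215.6] [20.5 27.9] [ 0.4462 -0.1075  0.011 ] depth z [ 0.4455 -0.1104  0.0123]
 mat [222.9 231.4] [21.4 28.4] [ 0.4409 -0.1794  0.011 ] depth z [ 0.4412 -0.1821  0.0106]
 mat [249.4 248.3] [23.5 29. ] [ 0.4358 -0.2517  0.011 ] depth z [ 0.4367 -0.2526  0.0118]
  blue [ 92 113  12  12 100] mean [0.474 0.205 0.127] min [0.462 0.191 0.112] max [0.487 0.217 0.14 ] top [0.4794 0.2029 0.1365]
  blue [277 148   8   5  29] mean [ 0.618 -0.206  0.124] min [ 0.607 -0.214  0.122] max [ 0.625 -0.199  0.126] top [ 0.6177 -0.2064  0.1238]
rack2 []
side
 mat [258.9 265.7] [18.2 33.5] [ 0.4534 -0.0366  0.011 ] depth z [ 0.451  -0.0308  0.0108]
 mat [275.1 245.8] [16.2 30.7] [ 0.4485 -0.1058  0.011 ] depth z [ 0.4452 -0.1014  0.0119]
 mat [290.2 228.1] [13.5 28.5] [ 0.4421 -0.1779  0.011 ] depth z [ 0.4418 -0.1755  0.0103]
 mat [302.9 212.5] [11.3 26.7] [ 0.4369 -0.2508  0.011 ] depth z [ 0.4363 -0.2494  0.0105]
  blue [205 159  17  13 189] mean [ 0.618 -0.193  0.118] min [ 0.605 -0.212  0.106] max [ 0.636 -0.182  0.125] top [ 0.62   -0.1968  0.1238]
  blue [  82  280   88   99 3250] mean [0.469 0.269 0.119] min [0.453 0.191 0.096] max [0.489 0.316 0.14 ] top [0.4771 0.2649 0.1358]
  red [223 158  11   9  88] mean [ 0.623 -0.272  0.095] min [ 0.613 -0.289  0.085] max [ 0.637 -0.261  0.102] top [ 0.6249 -0.2745  0.0992]
  yellow [277 156  13  40 405] mean [ 0.512 -0.337  0.043] min [ 0.499 -0.558 -0.   ] max [ 0.577 -0.326  0.098] top [ 0.5135 -0.3424  0.0933]
  dark [195 179   8  12  64] mean [ 0.622 -0.133  0.096] min [ 0.616 -0.142  0.086] max [ 0.628 -0.128  0.11 ] top [ 0.6226 -0.1331  0.1072]
  dark [194 191  10   7  53] mean [ 0.619 -0.13   0.078] min [ 0.614 -0.14   0.07 ] max [ 0.629 -0.125  0.085] top [ 0.6186 -0.1301  0.0823]
rack2 []
```

View pics/top.png

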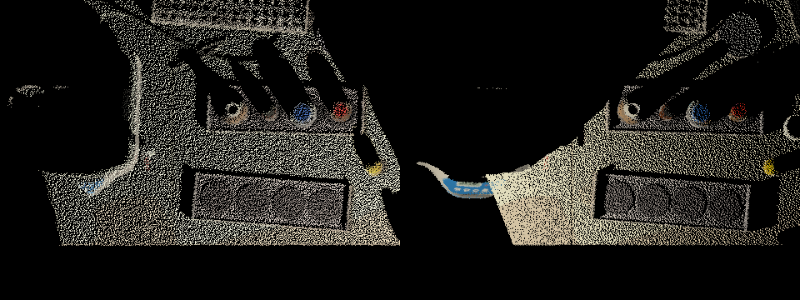

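Emit:
{"method": "arm_command", "body": {"moves": [[1, 0.2, -0.3, 0, 0, -0.045, -1], [1, 0.2, -0.3, 0, 0, -0.045, -1], [1, 0.3, -0.3, 0, 0, -0.045, -1], [1, 0.4, 0, 0, 0, -0.045, -1], [1, 0.5, 0, 0, 0, -0.045, -1], [1, 0.6, 0, 0, 0, -0.045, -1], [1, 0.7, 0, 0, 0, -0.045, -1], [1, 0.8, 0, 0, 0, -0.045, -1]], "newtons": 40}}

```text
time_s: 0.95
tool_pos: [0.409, -0.4495, 0.246]
eef_rot: [-3.139, -0.006, 1.608]
contact_force: [-0.3, 0.1, -0.0]
gripper_width: 0.999
```

Emit:
{"method": "arm_command", "body": {"moves": [[1, 1, 0, 0, 0, 0.01, -1], [1, 1, 0, 0, 0, 0, -1], [1, 1, 0, 0, 0, 0, -1], [1, 1, 0, 0, 0, 0, -1], [1, 1, 0, 0, 0, 0, -1], [1, 1, 0, 0, 0, 0, -1], [1, 1, 0, 0, 0, 0, -1], [1, 1, 0, 0, 0, 0, -1]]}}

```text
time_s: 1.75
tool_pos: [0.5717, -0.2793, 0.2437]
eef_rot: [-3.136, -0.009, 1.581]
contact_force: [0.1, 0.4, 0.1]
gripper_width: 0.999
```

Emit:
{"method": "arm_command", "body": {"moves": [[1, 1, 0, 0, 0, 0, -1], [1, 1, 0, 0, 0, 0, -1], [1, 0, 0, 0, 0, 0, -1], [0, 0, 0, 0, 0, 0, -1], [0, 0, 0, 0, 0, 0, -1], [0, 0, 0, 0, 0, 0, -1], [0, 0, 0, 0, 0, 0, -1], [0, 0, 0, 0, 0, 0, -1]]}}

```text
time_s: 2.55
tool_pos: [0.612, -0.2148, 0.2419]
eef_rot: [-3.133, -0.011, 1.583]
contact_force: [0.3, -0.1, -0.6]
gripper_width: 1.003
```

```bash
python3 - <<'E'
from h import *
d=get('wrist'); save(d,'w1.png'); print(r.observe()); print((-d['R'].T@d['t']).round(3))
np.savez('pics/w1.npz',**{k:d[k] for k in('frame','range_z','f','cx','cy','R','t')})
for z,p in((.124,(.622,-.202)),(.1,(.625,-.276)),(.113,(.622,-.132)),(.113,(.624,-.062))): print(proj(d,(*p,z)).round())
E
```

```text
{'time_s': 2.6, 'q': array([-0.54089835,  0.27717171,  0.30967837,  1.61610261,  0.00442268,
        1.01802127]), 'joint_vel': array([ 0.00418304,  0.00172069,  0.00196847,  0.00076747, -0.00112794,
        0.00254188]), 'tau': array([ 4.92463242e-01, -6.40281987e+01,  4.99408293e+01,  1.73723660e-01,
        6.50190655e-02, -5.63900885e-04]), 'tool_pos': array([ 0.6120488 , -0.21488149,  0.24194092]), 'eef_rot': array([-3.13302093, -0.01048416,  1.5825998 ]), 'contact_force': array([ 0.63187823, -1.06050498,  0.34366898]), 'torque': array([-0.00342172, -0.0055506 , -0.01810428]), 'gripper_width': 1.001443016145296}
[ 0.613 -0.133  0.385]
[269. 173.]
[269. 241.]
[271.  84.]
[276. -19.]
```

View pics/w1.png

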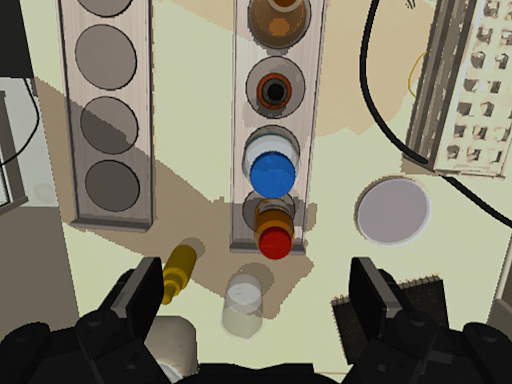

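The wrist view shows the blue cap (272,175), red cap (275,240), dropper bulb (275,93), flask (280,20), the yellow look-alike to the side (180,270) and the beaker (243,300), beyond the right-hand end of the rack. I'll measure the cap tops by ray casting.

```bash
python3 - <<'E'
from h import *
d=dict(np.load('pics/w1.npz')); f=d['frame']; hsv=cv2.cvtColor(f,cv2.COLOR_RGB2HSV).astype(int); H,S,V=hsv[...,0],hsv[...,1],hsv[...,2]
p=cloud(d)
for nm,m,zt in(('blue',(abs(H-108)<12)&(S>150)&(p[...,2]>.11),.124),('red',((H<5)|(H>174))&(S>200)&(V>120)&(p[...,2]>.09),.1),('bulb',(V<60)&(p[...,2]>.1)&(p[...,2]<.12),.113)):
    m=m.astype(np.uint8); k,l,st,ce=cv2.connectedComponentsWithStats(m); i=1+np.argmax(st[1:,4]); q=p[l==i]
    top=(l==i)&(p[...,2]>zt-.004); v,u=np.nonzero(top)
    c=max(cv2.findContours(top.astype(np.uint8),0,1)[0],key=len); cc,rr=cv2.minEnclosingCircle(c)
    print(nm,st[i],'topz',np.nanmax(q[:,2]).round(4),'circ',np.round(cc,1),round(rr,1),plane(d,*cc,zt).round(4),'cloud',np.nanmean(p[top],0).round(4), 'diam',2*rr/d['f']*(.385-zt)) 
k=(abs(p[...,0]-.62)<.04)&(p[...,1]<-.31)&(p[...,1]>-.45)&(p[...,2]>.05)&(p[...,2]<.1); print('beaker?',np.nanmean(p[k],0),k.sum(), plane(d,243,287,.07))
# rack_to mats
for u,v in((106,56),(109,125),(112,186)):
    print('mat',plane(d,u,v,.011).round(4),p[v,u].round(4))
# full rack edges: points with z .010-.018 lips
for y in(-.28,-.24,-.17,-.1):
    k=(abs(p[...,1]-y)<.008)&(p[...,0]>.54)&(p[...,0]<.72)&(p[...,2]>.0115)&(p[...,2]<.017); q=p[k]; print(y,np.nanpercentile(q[:,0],[1,99]).round(4))
E
```

```text
blue [ 250  152   45   46 1613] topz 0.1268 circ [272.2 175. ] 22.5 [ 0.6248 -0.2037  0.124 ] cloud [ 0.6248 -0.2037  0.1244] diam 0.036026757556406906
red [261 232  29  27 611] topz 0.1024 circ [275.  245.5] 14.7 [ 0.6306 -0.2809  0.1   ] cloud [ 0.6305 -0.2806  0.1003] diam 0.02566283467375268
bulb [268  83  16  17 212] topz 0.1133 circ [275.9  92.1] 6.2 [ 0.6264 -0.1384  0.113 ] cloud [ 0.6263 -0.1381  0.1103] diam 0.01032366082501748
beaker? [ 0.60092098 -0.39905284  0.06136997] 861 [ 0.59817795 -0.34890378  0.07      ]
mat [ 0.4497 -0.106   0.011 ] [nan nan nan]
mat [ 0.4436 -0.1784  0.011 ] [ 0.443  -0.1785  0.0097]
mat [ 0.4378 -0.2507  0.011 ] [ 0.4372 -0.2512  0.0097]
-0.28 [0.5796 0.673 ]
-0.24 [0.5812 0.6743]
-0.17 [0.583  0.6758]
-0.1 [0.585  0.7198]
```

```bash
cat >> h.py <<'E'
from scipy.spatial.transform import Rotation as Ro
def go(x,y,z,yaw=np.pi/2):
    s=r.observe(); A=Ro.from_euler('xyz',s['eef_rot']); B=Ro.from_euler('xyz',[np.pi,0,yaw])
    d=A.inv().apply(np.array([x,y,z])-s['tool_pos'])/.02; w=(A.inv()*B).as_rotvec()/np.pi
    print('t',round(s['time_s'],2),'pos',s['tool_pos'].round(4),'shift rows',d.round(2),'turn',w.round(4),'grip',round(s['gripper_width'],3),'F',np.round(s['contact_force'],1))
def cap(d,color,zt):
    p=cloud(d); H,S,V=[c.astype(int) for c in cv2.split(cv2.cvtColor(d['frame'],cv2.COLOR_RGB2HSV))]
    m={'blue':(abs(H-108)<12)&(S>150),'red':((H<6)|(H>172))&(S>180)&(V>70),'dark':V<60}[color]&(abs(p[...,2]-zt)<.006)
    k,l,st,ce=cv2.connectedComponentsWithStats(m.astype(np.uint8)); i=1+np.argmax(st[1:,4])
    c=max(cv2.findContours((l==i).astype(np.uint8),0,1)[0],key=len); cc,rr=cv2.minEnclosingCircle(c)
    print(color,st[i],np.round(cc,1),'ray',plane(d,*cc,zt).round(4),'cloud',np.nanmean(p[l==i],0).round(4))
E
python3 -c "
from h import *
go(.6305,-.278,.20)"
```

```text
t 2.6 pos [ 0.612  -0.2149  0.2419] shift rows [-3.19  0.9   2.06] turn [-0.0027 -0.0033  0.0038] grip 1.001 F [ 0.6 -1.1  0.3]
```

Emit:
{"method": "arm_command", "body": {"moves": [[-0.8, 0.2, 0.5, -0.0027, -0.0033, 0.0038, -1], [-0.8, 0.25, 0.5, 0, 0, 0, -1], [-0.8, 0.25, 0.5, 0, 0, 0, -1], [-0.8, 0.2, 0.5, 0, 0, 0, -1], [0, 0, 0, 0, 0, 0, -1], [0, 0, 0, 0, 0, 0, -1], [0, 0, 0, 0, 0, 0, -1], [0, 0, 0, 0, 0, 0, -1]]}}

```text
time_s: 3.4
tool_pos: [0.6302, -0.2876, 0.1955]
eef_rot: [-3.14, 0.0, 1.566]
contact_force: [-0.8, 0.3, 0.6]
gripper_width: 1.0
```

```bash
python3 -c "
from h import *
d=get('wrist'); save(d,'w2.png'); cap(d,'red',.1); cap(d,'blue',.124)
d2=get('scene'); cap(d2,'red',.1)
go(.6305,-.278,.057)"
```

```text
red [ 236  165   41   40 1263] [255.9 184.7] ray [ 0.6306 -0.2793  0.1   ] cloud [ 0.6305 -0.2795  0.1   ]
blue [ 217   50   60   63 2928] [246.1  81. ] ray [ 0.6249 -0.2044  0.124 ] cloud [ 0.625  -0.2046  0.1244]
red [312 166   6   7  22] [314.3 169. ] ray [ 0.6298 -0.2845  0.1   ] cloud [ 0.6298 -0.2846  0.0998]
t 3.5 pos [ 0.6303 -0.2875  0.1957] shift rows [0.48 0.01 6.94] turn [-0.0002  0.0002 -0.0016] grip 0.998 F [-0.4 -0.2  0.1]
```

View pics/w2.png

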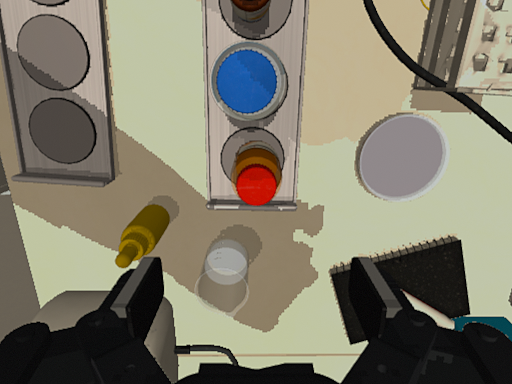

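The red cap is centred at (256,185), giving (0.631, -0.279). The beaker (224,280) is clear of the gripper. Descending on the amber bottle.

Emit:
{"method": "arm_command", "body": {"moves": [[0.2, 0, 0.9, 0, 0, 0, -1], [0.2, 0, 0.95, 0, 0, 0, -1], [0, 0, 0.95, 0, 0, 0, -1], [0, 0, 0.95, 0, 0, 0, -1], [0, 0, 0.95, 0, 0, 0, -1], [0, 0, 0.95, 0, 0, 0, -1], [0, 0, 0.9, 0, 0, 0, -1], [0, 0, 0.3, 0, 0, 0, -1]]}}

```text
time_s: 4.3
tool_pos: [0.6341, -0.2775, 0.061]
eef_rot: [3.133, 0.006, 1.571]
contact_force: [-0.2, -0.1, -0.4]
gripper_width: 1.004
```

Emit:
{"method": "arm_command", "body": {"moves": [[0, 0, 0, 0, 0, 0, 1], [0, 0, 0, 0, 0, 0, 1], [0, 0, 0, 0, 0, 0, 1], [0, 0, 0, 0, 0, 0, 1], [0, 0, 0, 0, 0, 0, 1], [0, 0, 0, 0, 0, 0, 1], [0, 0, 0, 0, 0, 0, 1], [0, 0, 0, 0, 0, 0, 1]]}}

```text
time_s: 5.1
tool_pos: [0.6354, -0.2778, 0.0649]
eef_rot: [3.13, 0.009, 1.571]
contact_force: [0.6, 0.1, -2.0]
gripper_width: 0.482
```

Emit:
{"method": "arm_command", "body": {"moves": [[0, 0, -0.5, 0, 0, 0, 1], [0, 0, -0.8, 0, 0, 0, 1], [0, 0, -0.9, 0, 0, 0, 1], [0, 0, -0.9, 0, 0, 0, 1], [0, -0.4, -0.2, 0, 0, 0, 1], [0, -0.7, 0, 0, 0, 0, 1], [0, -0.9, 0, 0, 0, 0, 1], [0, -0.9, 0, 0, 0, 0, 1]]}}

```text
time_s: 5.9
tool_pos: [0.5759, -0.2776, 0.1391]
eef_rot: [3.126, 0.011, 1.573]
contact_force: [-0.1, -0.2, -2.6]
gripper_width: 0.476
```

```bash
python3 -c "
from h import *
go(.4536,-.034,.12,1.495)"
```

```text
t 5.9 pos [ 0.5759 -0.2776  0.1391] shift rows [12.2  -6.1   0.72] turn [0.005  0.0034 0.0248] grip 0.476 F [-0.1 -0.2 -2.6]
```

Emit:
{"method": "arm_command", "body": {"moves": [[0.6, -0.4, 0, 0.005, 0.0034, 0, 1], [0.9, -0.5, 0, 0, 0, 0, 1], [1, -0.5, 0, 0, 0, 0, 1], [1, -0.5, 0, 0, 0, 0, 1], [1, -0.5, 0, 0, 0, 0, 1], [1, -0.5, 0, 0, 0, 0, 1], [1, -0.5, 0, 0, 0, 0, 1], [1, -0.5, 0, 0, 0, 0, 1]]}}

```text
time_s: 6.7
tool_pos: [0.4912, -0.1213, 0.1404]
eef_rot: [-3.138, -0.001, 1.569]
contact_force: [1.1, 1.5, -0.8]
gripper_width: 0.483
```

Emit:
{"method": "arm_command", "body": {"moves": [[1, -0.5, 0, 0, 0, 0, 1], [0.9, -0.5, 0, 0, 0, 0, 1], [0.8, -0.4, 0, 0, 0, 0, 1], [0.7, -0.4, 0, 0, 0, 0, 1], [0.4, -0.2, 0, 0, 0, 0, 1], [0, 0, 0, 0, 0, 0, 1], [0, 0, 0, 0, 0, 0, 1], [0, 0, 0, 0, 0, 0, 1]]}}

```text
time_s: 7.5
tool_pos: [0.4476, -0.0381, 0.1422]
eef_rot: [-3.138, -0.002, 1.572]
contact_force: [-0.4, 0.2, -1.6]
gripper_width: 0.488
```

```bash
python3 -c "
from h import *
go(.4536,-.034,.065)
d=get('wrist'); save(d,'w3.png')
for p in ((.4532,-.0356,.011),(.4536,-.0356,.15)):print(proj(d,p))"
```

```text
t 7.5 pos [ 0.4476 -0.0381  0.1422] shift rows [0.2  0.32 3.86] turn [-0.0011 -0.0007  0.0005] grip 0.488 F [-0.4  0.2 -1.6]
[262.35728118 179.23134075]
[267.68980439 262.73733643]
```

View pics/w3.png

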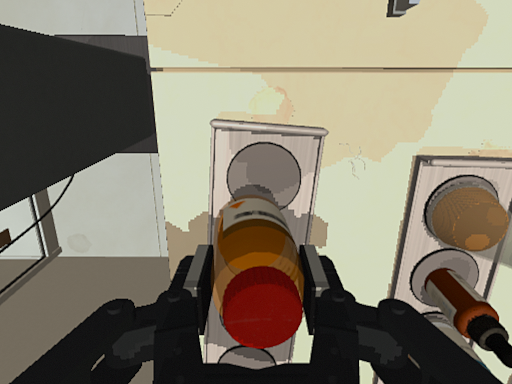

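Held upright, with the target mat at (264,177) matching the predicted (262,179). Lowering.

Emit:
{"method": "arm_command", "body": {"moves": [[0.1, 0.15, 0.5, 0, 0, 0, 1], [0.1, 0.15, 0.9, 0, 0, 0, 1], [0, 0, 0.9, 0, 0, 0, 1], [0, 0, 0.7, 0, 0, 0, 1], [0, 0, 0.5, 0, 0, 0, 1], [0, 0, 0.2, 0, 0, 0, 1], [0, 0, 0, 0, 0, 0, 1], [0, 0, 0, 0, 0, 0, 1]]}}

```text
time_s: 8.35
tool_pos: [0.4551, -0.0357, 0.0637]
eef_rot: [-3.138, -0.002, 1.569]
contact_force: [0.6, -0.8, -1.6]
gripper_width: 0.481
```

```bash
python3 -c "
from h import *
go(.4536,-.034,.065)"
```

```text
t 8.35 pos [ 0.4551 -0.0357  0.0637] shift rows [ 0.09 -0.08 -0.06] turn [-0.001  -0.0006 -0.0006] grip 0.481 F [ 0.6 -0.8 -1.6]
```

Emit:
{"method": "arm_command", "body": {"moves": [[0.05, 0, 0.07, 0, 0, 0, 1], [0.05, 0, 0.07, 0, 0, 0, 1], [0, 0, 0, 0, 0, 0, 1], [0, 0, 0, 0, 0, 0, 1], [0, 0, 0, 0, 0, 0, 1], [0, 0, 0, 0, 0, 0, 1], [0, 0, 0, 0, 0, 0, 1], [0, 0, 0, 0, 0, 0, 1]]}}

```text
time_s: 9.15
tool_pos: [0.4563, -0.0347, 0.0635]
eef_rot: [-3.141, 0.001, 1.568]
contact_force: [0.3, -1.0, -1.3]
gripper_width: 0.482
```

Emit:
{"method": "arm_command", "body": {"moves": [[0, -0.15, 0.15, 0, 0, 0, 1], [0, -0.1, 0.15, 0, 0, 0, 1], [0, 0, 0.05, 0, 0, 0, 1], [0, 0, 0, 0, 0, 0, 1], [0, 0, 0, 0, 0, 0, 1], [0, 0, 0, 0, 0, 0, 1], [0, 0, 0, 0, 0, 0, 1], [0, 0, 0, 0, 0, 0, 1]]}}

```text
time_s: 9.95
tool_pos: [0.4564, -0.0359, 0.0632]
eef_rot: [3.13, 0.003, 1.569]
contact_force: [0.0, -0.9, 1.4]
gripper_width: 0.483
```

```bash
python3 -c "
from h import *
go(.4536,-.034,.065)
d=get('side'); save(d,'s1.png',(200,150,360,300),4)"
```

```text
t 9.95 pos [ 0.4564 -0.0359  0.0632] shift rows [ 0.09 -0.14 -0.09] turn [ 0.0038  0.0011 -0.0006] grip 0.483 F [ 0.  -0.9  1.4]
```

View pics/s1.png

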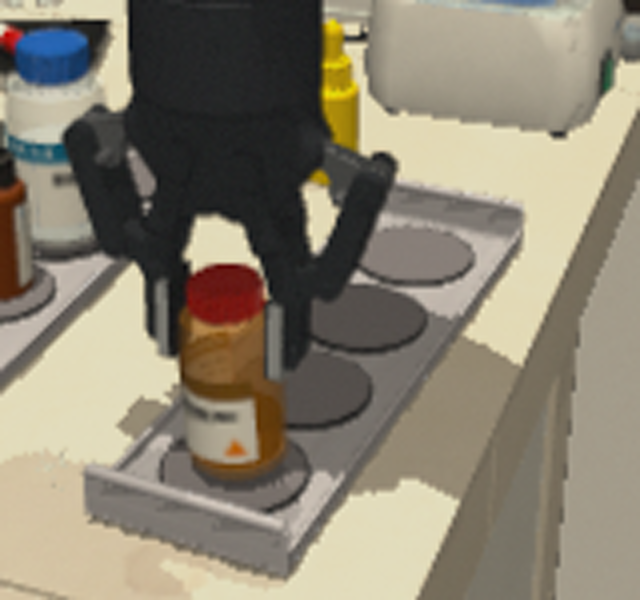

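The bottle now rests on the mat: the force flipped to +1.4 N, and it sits within the mat at crop (235,465). Releasing and rising.

Emit:
{"method": "arm_command", "body": {"moves": [[0, 0, 0, 0, 0, 0, 0], [0, 0, 0, 0, 0, 0, -0.5], [0, 0, 0, 0, 0, 0, -1], [0, 0, 0, 0, 0, 0, -1], [0, 0, 0, 0, 0, 0, -1], [0, 0, -0.5, 0, 0, 0, -1], [0, 0, -1, 0, 0, 0, -1], [0, 0, -1, 0, 0, 0, -1]]}}

```text
time_s: 10.8
tool_pos: [0.4537, -0.035, 0.1127]
eef_rot: [3.135, 0.001, 1.569]
contact_force: [-0.1, -0.7, -0.7]
gripper_width: 0.999
```

Emit:
{"method": "arm_command", "body": {"moves": [[0, 0, -1, 0, 0, 0, -1], [0, 0, -1, 0, 0, 0, -1], [0, 0, -1, 0, 0, 0, -1], [0, 0, -0.5, 0, 0, 0, -1], [0, 0, 0, 0, 0, 0, -1], [0, 0, 0, 0, 0, 0, -1], [0, 0, 0, 0, 0, 0, -1], [0, 0, 0, 0, 0, 0, -1]]}}

```text
time_s: 11.6
tool_pos: [0.4538, -0.0351, 0.1899]
eef_rot: [3.131, 0.003, 1.569]
contact_force: [-0.6, -0.2, -0.4]
gripper_width: 1.0
```

```bash
python3 -c "
from h import *
d=get('wrist'); save(d,'w4.png'); cap(d,'red',.1); 
d2=get('side'); cap(d2,'red',.1);cap(d2,'dark',.113)
go(.6248,-.204,.20)"
```

```text
red [ 232  180   41   41 1286] [252.1 200. ] ray [ 0.4524 -0.0373  0.1   ] cloud [ 0.4526 -0.0377  0.1   ]
red [250 217  19  13 178] [259.  222.5] ray [ 0.4506 -0.0324  0.1   ] cloud [ 0.4507 -0.0332  0.0989]
dark [472 128  37  13 176] [490. 132.] ray [ 0.0639 -0.6529  0.113 ] cloud [ 0.0694 -0.6166  0.1129]
t 11.7 pos [ 0.4538 -0.0351  0.1899] shift rows [-8.43  8.57 -0.39] turn [ 0.0034  0.001  -0.0006] grip 1.005 F [-0.6  0.  -0.4]
```

Amber stands at (0.4525, -0.037), within 2 mm of its mat. Next is the clear bottle.

Emit:
{"method": "arm_command", "body": {"moves": [[-0.9, 0.9, 0, 0.0034, 0.001, 0, -1], [-1, 1, 0, 0, 0, 0, -1], [-1, 1, 0, 0, 0, 0, -1], [-1, 1, 0, 0, 0, 0, -1], [-1, 1, 0, 0, 0, 0, -1], [-1, 1, 0, 0, 0, 0, -1], [-1, 1, 0, 0, 0, 0, -1], [-0.8, 0.8, 0, 0, 0, 0, -1]]}}

```text
time_s: 12.5
tool_pos: [0.6107, -0.1924, 0.1854]
eef_rot: [-3.137, -0.003, 1.572]
contact_force: [-0.5, 0.3, 0.8]
gripper_width: 1.001
```

Emit:
{"method": "arm_command", "body": {"moves": [[-0.4, 0.5, 0, 0, 0, 0, -1], [0, 0, 0, 0, 0, 0, -1], [0, 0, 0, 0, 0, 0, -1], [0, 0, 0, 0, 0, 0, -1], [0, 0, 0, 0, 0, 0, -1], [0, 0, 0, 0, 0, 0, -1], [0, 0, 0, 0, 0, 0, -1], [0, 0, 0, 0, 0, 0, -1]]}}

```text
time_s: 13.3
tool_pos: [0.6198, -0.2001, 0.1827]
eef_rot: [-3.133, -0.005, 1.571]
contact_force: [0.2, 0.5, 1.2]
gripper_width: 1.001
```

```bash
python3 -c "
from h import *
d=get('wrist'); save(d,'w5.png'); cap(d,'blue',.124)
go(.6248,-.204,.062)"
```

```text
blue [ 236  191   56   54 2382] [263.5 217.5] ray [ 0.6249 -0.2028  0.124 ] cloud [ 0.6249 -0.2029  0.1243]
t 13.35 pos [ 0.6199 -0.2001  0.1828] shift rows [-0.22  0.3   6.04] turn [-0.0027 -0.0016  0.0002] grip 0.999 F [-0.5 -1.1  0.6]
```

Emit:
{"method": "arm_command", "body": {"moves": [[-0.1, 0.1, 0.6, -0.0027, -0.0016, 0, -1], [-0.1, 0.15, 0.8, 0, 0, 0, -1], [0, 0, 0.9, 0, 0, 0, -1], [0, 0, 0.9, 0, 0, 0, -1], [0, 0, 0.9, 0, 0, 0, -1], [0, 0, 0.9, 0, 0, 0, -1], [0, 0, 0.8, 0, 0, 0, -1], [0, 0, 0.3, 0, 0, 0, -1]]}}

```text
time_s: 14.15
tool_pos: [0.6254, -0.2045, 0.0535]
eef_rot: [3.141, 0.0, 1.571]
contact_force: [0.1, -0.8, -0.2]
gripper_width: 0.999
```

Emit:
{"method": "arm_command", "body": {"moves": [[0, 0, 0, 0, 0, 0, 1], [0, 0, 0, 0, 0, 0, 1], [0, 0, 0, 0, 0, 0, 1], [0, 0, 0, 0, 0, 0, 1], [0, 0, 0, 0, 0, 0, 1], [0, 0, 0, 0, 0, 0, 1], [0, 0, 0, 0, 0, 0, 1], [0, 0, 0, 0, 0, 0, 1]], "newtons": 50}}

```text
time_s: 14.95
tool_pos: [0.6256, -0.2046, 0.054]
eef_rot: [3.141, 0.0, 1.571]
contact_force: [0.2, 0.3, -2.3]
gripper_width: 0.637
```

```bash
python3 -c "
from h import *
go(.6248,-.204,.062)"
```

```text
t 14.95 pos [ 0.6256 -0.2046  0.054 ] shift rows [ 0.03 -0.04 -0.4 ] turn [0.0001 0.     0.0002] grip 0.637 F [ 0.2  0.3 -2.3]
```

Emit:
{"method": "arm_command", "body": {"moves": [[0, 0, -0.5, 0, 0, 0, 1], [0, 0, -0.8, 0, 0, 0, 1], [0, 0, -0.9, 0, 0, 0, 1], [0, 0, -0.9, 0, 0, 0, 1], [0, -0.4, -0.2, 0, 0, 0, 1], [0, -0.7, 0, 0, 0, 0, 1], [0, -0.9, 0, 0, 0, 0, 1], [0, -0.9, 0, 0, 0, 0, 1]]}}

```text
time_s: 15.75
tool_pos: [0.567, -0.2051, 0.1292]
eef_rot: [3.137, 0.003, 1.573]
contact_force: [0.2, -0.1, -3.4]
gripper_width: 0.636
```

```bash
python3 -c "
from h import *
go(.448,-.1085,.12)"
```

```text
t 15.75 pos [ 0.567  -0.2051  0.1292] shift rows [ 4.84 -5.94  0.42] turn [0.0015 0.0009 0.0006] grip 0.636 F [ 0.2 -0.1 -3.4]
```

Emit:
{"method": "arm_command", "body": {"moves": [[0.5, -0.6, 0, 0.0015, 0.0009, 0, 1], [0.7, -0.9, 0, 0, 0, 0, 1], [0.8, -0.95, 0, 0, 0, 0, 1], [0.8, -0.95, 0, 0, 0, 0, 1], [0.7, -0.9, 0, 0, 0, 0, 1], [0.6, -0.75, 0, 0, 0, 0, 1], [0.4, -0.5, 0, 0, 0, 0, 1], [0.2, -0.3, 0, 0, 0, 0, 1]]}}

```text
time_s: 16.55
tool_pos: [0.4405, -0.1084, 0.1305]
eef_rot: [3.14, 0.002, 1.57]
contact_force: [0.5, 0.8, -3.9]
gripper_width: 0.634
```

```bash
python3 -c "
from h import *
go(.448,-.1085,.054)"
```

```text
t 16.55 pos [ 0.4405 -0.1084  0.1305] shift rows [0.   0.37 3.83] turn [ 0.0005  0.0007 -0.0002] grip 0.634 F [ 0.5  0.8 -3.9]
```

Emit:
{"method": "arm_command", "body": {"moves": [[0, 0.2, 0.5, 0, 0, 0, 1], [0, 0.17, 0.8, 0, 0, 0, 1], [0, 0, 0.8, 0, 0, 0, 1], [0, 0, 0.7, 0, 0, 0, 1], [0, 0, 0.4, 0, 0, 0, 1], [0, 0, 0.2, 0, 0, 0, 1], [0, 0, 0.1, 0, 0, 0, 1], [0, 0, 0, 0, 0, 0, 1]]}}

```text
time_s: 17.35
tool_pos: [0.4503, -0.1106, 0.0567]
eef_rot: [3.136, 0.004, 1.569]
contact_force: [-1.3, 0.2, -2.6]
gripper_width: 0.635
```

```bash
python3 -c "
from h import *
go(.448,-.1085,.054)"
```

```text
t 17.35 pos [ 0.4503 -0.1106  0.0567] shift rows [ 0.1  -0.11  0.13] turn [ 0.0017  0.0014 -0.0006] grip 0.635 F [-1.3  0.2 -2.6]
```

Emit:
{"method": "arm_command", "body": {"moves": [[0.1, -0.12, 0.05, 0.0017, 0.0014, 0, 1], [0, 0, 0.1, 0, 0, 0, 1], [0, 0, 0.1, 0, 0, 0, 1], [0, 0, 0.05, 0, 0, 0, 1], [0, 0, 0, 0, 0, 0, 1], [0, 0, 0, 0, 0, 0, 1], [0, 0, 0, 0, 0, 0, 1], [0, 0, 0, 0, 0, 0, 1]]}}

```text
time_s: 18.15
tool_pos: [0.4493, -0.1093, 0.0532]
eef_rot: [3.139, 0.002, 1.569]
contact_force: [-0.6, -0.3, -3.3]
gripper_width: 0.636
```

Emit:
{"method": "arm_command", "body": {"moves": [[0, 0, 0.1, 0, 0, 0, 1], [0, 0, 0.1, 0, 0, 0, 1], [0, 0, 0.05, 0, 0, 0, 1], [0, 0, 0, 0, 0, 0, 1], [0, 0, 0, 0, 0, 0, 1], [0, 0, 0, 0, 0, 0, 1], [0, 0, 0, 0, 0, 0, 1], [0, 0, 0, 0, 0, 0, 1]]}}

```text
time_s: 18.95
tool_pos: [0.4496, -0.1097, 0.053]
eef_rot: [3.138, 0.004, 1.569]
contact_force: [-1.3, 0.5, -0.1]
gripper_width: 0.637
```

Unloaded (force about 0), so it is standing on the mat. Releasing.

Emit:
{"method": "arm_command", "body": {"moves": [[0, 0, 0, 0, 0, 0, 0], [0, 0, 0, 0, 0, 0, -0.5], [0, 0, 0, 0, 0, 0, -1], [0, 0, 0, 0, 0, 0, -1], [0, 0, 0, 0, 0, 0, -1], [0, 0, -0.5, 0, 0, 0, -1], [0, 0, -1, 0, 0, 0, -1], [0, 0, -1, 0, 0, 0, -1]]}}

```text
time_s: 19.75
tool_pos: [0.4485, -0.109, 0.1035]
eef_rot: [3.14, 0.002, 1.569]
contact_force: [0.7, 0.1, -0.7]
gripper_width: 1.001
```

Emit:
{"method": "arm_command", "body": {"moves": [[0, 0, -1, 0, 0, 0, -1], [0, 0, -1, 0, 0, 0, -1], [0, 0, -1, 0, 0, 0, -1], [0, 0, -1, 0, 0, 0, -1], [0, 0, -0.4, 0, 0, 0, -1], [0, 0, 0, 0, 0, 0, -1], [0, 0, 0, 0, 0, 0, -1], [0, 0, 0, 0, 0, 0, -1]]}}

```text
time_s: 20.55
tool_pos: [0.4493, -0.1093, 0.2012]
eef_rot: [3.134, 0.005, 1.569]
contact_force: [-0.1, -0.1, 0.1]
gripper_width: 1.003
```

```bash
python3 -c "
from h import *
d=get('wrist'); save(d,'w6.png'); cap(d,'blue',.124)
go(.6264,-.138,.19)"
```

```text
blue [ 230  177   52   51 2078] [255.1 201.9] ray [ 0.4498 -0.1084  0.124 ] cloud [ 0.4497 -0.1087  0.1243]
t 20.6 pos [ 0.4492 -0.1092  0.201 ] shift rows [-1.42  8.86  0.62] turn [ 0.0022  0.0017 -0.0005] grip 0.998 F [-0.2  1.6 -0.3]
```

Clear is 2.5 mm from its centre. Next is the dropper.

Emit:
{"method": "arm_command", "body": {"moves": [[-0.2, 0.8, 0, 0.0022, 0.0017, 0, -1], [-0.2, 1, 0, 0, 0, 0, -1], [-0.2, 1, 0, 0, 0, 0, -1], [-0.2, 1, 0, 0, 0, 0, -1], [-0.2, 1, 0, 0, 0, 0, -1], [-0.2, 1, 0, 0, 0, 0, -1], [-0.2, 1, 0, 0, 0, 0, -1], [0, 0.9, 0, 0, 0, 0, -1]]}}

```text
time_s: 21.4
tool_pos: [0.6045, -0.1368, 0.1922]
eef_rot: [-3.131, -0.005, 1.568]
contact_force: [0.4, -0.7, -0.3]
gripper_width: 1.0
```

Emit:
{"method": "arm_command", "body": {"moves": [[0, 0.8, 0, 0, 0, 0, -1], [0, 0.3, 0, 0, 0, 0, -1], [0, 0, 0, 0, 0, 0, -1], [0, 0, 0, 0, 0, 0, -1], [0, 0, 0, 0, 0, 0, -1], [0, 0, 0, 0, 0, 0, -1], [0, 0, 0, 0, 0, 0, -1], [0, 0, 0, 0, 0, 0, -1]]}}

```text
time_s: 22.2
tool_pos: [0.625, -0.1362, 0.1878]
eef_rot: [-3.125, -0.008, 1.568]
contact_force: [-0.1, 0.1, -0.1]
gripper_width: 1.005
```

```bash
python3 -c "
from h import *
d=get('wrist'); save(d,'w7.png'); cap(d,'dark',.113)
go(.6264,-.138,.059)"
```

```text
dark [ 19 160  19  35 293] [ 26. 177.] ray [ 0.4633 -0.1156  0.113 ] cloud [ 0.4667 -0.1145  0.1135]
t 22.25 pos [ 0.6251 -0.1362  0.1879] shift rows [-0.14  0.17  6.44] turn [-0.0052 -0.0024 -0.0008] grip 0.998 F [ 0.  -0.4 -1. ]
```

View pics/w7.png

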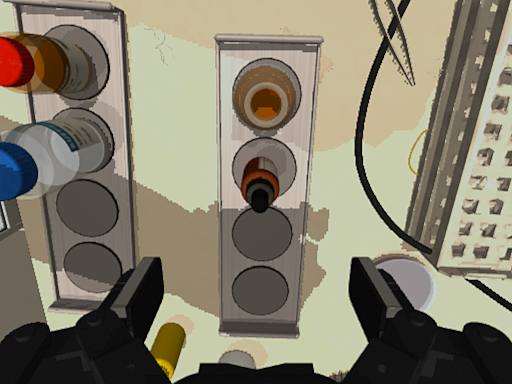

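Both bottles on the front rack stand properly. The bulb tip is at (260,202), and the flask rim at (266,102).

```bash
python3 -c "
from h import *
d=get('wrist'); p=cloud(d); V=d['frame'].max(2)
print('bulb',plane(d,260,202,.112),'rim',plane(d,266,102.5,.113),'flask mat',plane(d,266,94,.011),'mats',plane(d,262,233,.011),plane(d,260,290,.011))
m=(V<70)&(p[...,2]>.085)&(p[...,2]<.12)&(abs(p[...,0]-.626)<.03)&(abs(p[...,1]+.138)<.03); v,u=np.nonzero(m); print(m.sum(),u.min(),u.max(),v.min(),v.max(),np.nanmean(p[m],0),np.nanmax(p[m],0),np.nanmin(p[m],0))
t=m&(p[...,2]>.105);v,u=np.nonzero(t);print(u.mean(),v.mean(),plane(d,u.mean(),v.mean(),.111))
"
```

```text
bulb [ 0.62720173 -0.13393873  0.112     ] rim [ 0.63092347 -0.06545997  0.113     ] flask mat [ 0.63218904 -0.06312467  0.011     ] mats [ 0.62901572 -0.20632073  0.011     ] [ 0.62701211 -0.27814009  0.011     ]
648 245 273 181 212 [ 0.62652417 -0.13473052  0.0965714 ] [ 0.63741348 -0.12626271  0.11342656] [ 0.61514044 -0.14561985  0.08505247]
258.89565217391305 203.97391304347826 [ 0.62640855 -0.13581439  0.111     ]
```

Emit:
{"method": "arm_command", "body": {"moves": [[0.05, 0.05, 0.6, -0.0052, -0.0024, 0, -1], [0, 0.03, 0.8, 0, 0, 0, -1], [0, 0, 0.9, 0, 0, 0, -1], [0, 0, 0.9, 0, 0, 0, -1], [0, 0, 0.9, 0, 0, 0, -1], [0, 0, 0.9, 0, 0, 0, -1], [0, 0, 0.8, 0, 0, 0, -1], [0, 0, 0.2, 0, 0, 0, -1]]}}

```text
time_s: 23.1
tool_pos: [0.626, -0.1352, 0.0604]
eef_rot: [-3.14, -0.0, 1.568]
contact_force: [-0.3, 0.4, 0.3]
gripper_width: 1.001
```

```bash
python3 -c "
from h import *
go(.6268,-.135,.059)"
```

```text
t 23.1 pos [ 0.626  -0.1352  0.0604] shift rows [0.01 0.04 0.07] turn [-0.0004 -0.0001 -0.0008] grip 1.001 F [-0.3  0.4  0.3]
```

Emit:
{"method": "arm_command", "body": {"moves": [[0, 0.03, 0.06, 0, 0, 0, 0], [0, 0, 0, 0, 0, 0, 0.5], [0, 0, 0, 0, 0, 0, 1], [0, 0, 0, 0, 0, 0, 1], [0, 0, 0, 0, 0, 0, 1], [0, 0, 0, 0, 0, 0, 1], [0, 0, 0, 0, 0, 0, 1], [0, 0, 0, 0, 0, 0, 1]], "newtons": 30}}

```text
time_s: 23.9
tool_pos: [0.6282, -0.1359, 0.0618]
eef_rot: [3.14, 0.001, 1.568]
contact_force: [-0.3, -0.2, -0.9]
gripper_width: 0.361
```

```bash
python3 -c "
from h import *
go(.6268,-.135,.059)
d=get('side'); save(d,'s2.png',(140,110,300,250),4)"
```

```text
t 23.9 pos [ 0.6282 -0.1359  0.0618] shift rows [ 0.05 -0.07  0.14] turn [ 0.0005  0.0003 -0.0008] grip 0.361 F [-0.3 -0.2 -0.9]
```

View pics/s2.png

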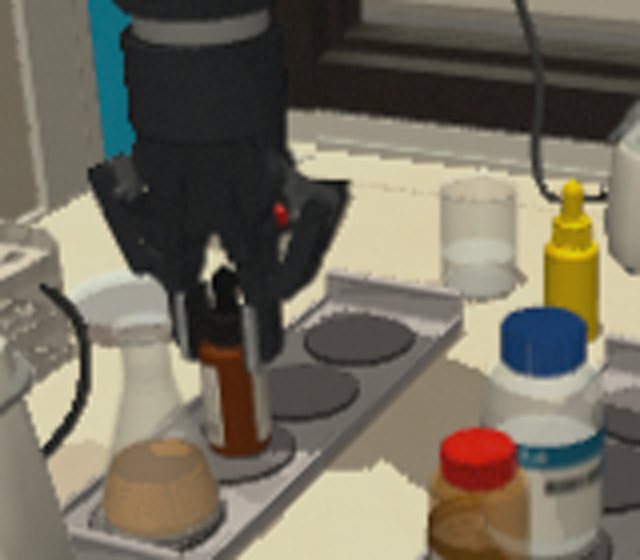

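Width 31 mm means the pads caught only the top of the glass body (33 mm), not the collar. I'll reopen, go 12 mm lower and regrip.

Emit:
{"method": "arm_command", "body": {"moves": [[0, 0, 0, 0, 0, 0, -0.3], [0, 0, 0, 0, 0, 0, -0.3], [0, 0, 0.3, 0, 0, 0, -0.3], [0, 0, 0.35, 0, 0, 0, -0.3], [0, 0, 0.1, 0, 0, 0, 0.3], [0, 0, 0, 0, 0, 0, 1], [0, 0, 0, 0, 0, 0, 1], [0, 0, 0, 0, 0, 0, 1]]}}

```text
time_s: 24.75
tool_pos: [0.628, -0.1359, 0.0455]
eef_rot: [3.14, 0.001, 1.568]
contact_force: [-0.5, 0.8, 0.7]
gripper_width: 0.364
```

```bash
python3 -c "
from h import *
go(.6268,-.135,.05)"
```

```text
t 24.75 pos [ 0.628  -0.1359  0.0455] shift rows [ 0.04 -0.06 -0.23] turn [ 0.0004  0.0003 -0.0008] grip 0.364 F [-0.5  0.8  0.7]
```

Emit:
{"method": "arm_command", "body": {"moves": [[0, 0, -0.5, 0, 0, 0, 1], [0, 0, -0.8, 0, 0, 0, 1], [0, 0, -0.9, 0, 0, 0, 1], [0, 0, -0.8, 0, 0, 0, 1], [0, -0.4, -0.2, 0, 0, 0, 1], [-0.2, -0.7, 0, 0, 0, 0, 1], [-0.4, -0.9, 0, 0, 0, 0, 1], [-0.4, -0.9, 0, 0, 0, 0, 1]]}}

```text
time_s: 25.55
tool_pos: [0.5694, -0.1556, 0.1183]
eef_rot: [3.136, 0.003, 1.571]
contact_force: [1.2, -0.2, 0.1]
gripper_width: 0.364
```

```bash
python3 -c "
from h import *
go(.4425,-.1800,.115)"
```

```text
t 25.55 pos [ 0.5694 -0.1556  0.1183] shift rows [-1.22 -6.34  0.13] turn [ 0.0018  0.0009 -0.    ] grip 0.364 F [ 1.2 -0.2  0.1]
```

Emit:
{"method": "arm_command", "body": {"moves": [[-0.4, -0.7, 0, 0.0018, 0.0009, 0, 1], [-0.4, -0.9, 0, 0, 0, 0, 1], [-0.3, -0.95, 0, 0, 0, 0, 1], [-0.1, -0.95, 0, 0, 0, 0, 1], [0, -0.9, 0, 0, 0, 0, 1], [0, -0.75, 0, 0, 0, 0, 1], [0, -0.5, 0, 0, 0, 0, 1], [0, -0.3, 0, 0, 0, 0, 1]]}}

```text
time_s: 26.35
tool_pos: [0.4412, -0.1822, 0.1198]
eef_rot: [-3.141, 0.0, 1.568]
contact_force: [0.1, 0.5, 0.3]
gripper_width: 0.37
```

```bash
python3 -c "
from h import *
go(.4425,-.1800,.0455)"
```

```text
t 26.35 pos [ 0.4412 -0.1822  0.1198] shift rows [0.11 0.07 3.71] turn [-0.0002  0.0001 -0.0009] grip 0.37 F [0.1 0.5 0.3]
```

Emit:
{"method": "arm_command", "body": {"moves": [[0.05, 0, 0.5, 0, 0, 0, 1], [0.1, 0, 0.8, 0, 0, 0, 1], [0, 0, 0.8, 0, 0, 0, 1], [0, 0, 0.7, 0, 0, 0, 1], [0, 0, 0.4, 0, 0, 0, 1], [0, 0, 0.2, 0, 0, 0, 1], [0, 0, 0.05, 0, 0, 0, 1], [0, 0, 0, 0, 0, 0, 1]]}}

```text
time_s: 27.15
tool_pos: [0.4416, -0.1793, 0.0461]
eef_rot: [3.141, 0.0, 1.568]
contact_force: [-0.1, 0.1, -0.1]
gripper_width: 0.366
```

```bash
python3 -c "
from h import *
go(.4425,-.1800,.0455)"
```

```text
t 27.15 pos [ 0.4416 -0.1793  0.0461] shift rows [-0.04  0.05  0.03] turn [ 0.0001  0.0001 -0.001 ] grip 0.366 F [-0.1  0.1 -0.1]
```

Within 1 mm of the pick-up height. A last 1–2 mm nudge down.

Emit:
{"method": "arm_command", "body": {"moves": [[0, 0.03, 0.06, 0, 0, 0, 1], [0, 0, 0.06, 0, 0, 0, 1], [0, 0, 0, 0, 0, 0, 1], [0, 0, 0, 0, 0, 0, 1], [0, 0, 0, 0, 0, 0, 1], [0, 0, 0, 0, 0, 0, 1], [0, 0, 0, 0, 0, 0, 1], [0, 0, 0, 0, 0, 0, 1]]}}

```text
time_s: 27.95
tool_pos: [0.4437, -0.1806, 0.0465]
eef_rot: [3.138, 0.003, 1.567]
contact_force: [-0.0, 0.1, -0.9]
gripper_width: 0.364
```

Emit:
{"method": "arm_command", "body": {"moves": [[0, 0, 0, 0, 0, 0, 0.2], [0, 0, 0, 0, 0, 0, 0], [0, 0, 0, 0, 0, 0, -0.5], [0, 0, 0, 0, 0, 0, -1], [0, 0, 0, 0, 0, 0, -1], [0, 0, -0.5, 0, 0, 0, -1], [0, 0, -1, 0, 0, 0, -1], [0, 0, -1, 0, 0, 0, -1]]}}

```text
time_s: 28.75
tool_pos: [0.442, -0.1792, 0.0965]
eef_rot: [-3.141, 0.0, 1.567]
contact_force: [0.3, 0.3, 0.9]
gripper_width: 0.998
```

Emit:
{"method": "arm_command", "body": {"moves": [[0, 0, -1, 0, 0, 0, -1], [0, 0, -1, 0, 0, 0, -1], [0, 0, -1, 0, 0, 0, -1], [0, 0, -1, 0, 0, 0, -1], [0, 0, -0.4, 0, 0, 0, -1], [0, 0, 0, 0, 0, 0, -1], [0, 0, 0, 0, 0, 0, -1], [0, 0, 0, 0, 0, 0, -1]]}}

```text
time_s: 29.55
tool_pos: [0.4428, -0.1798, 0.1941]
eef_rot: [3.137, 0.004, 1.568]
contact_force: [0.1, -0.6, 0.8]
gripper_width: 1.0
```

```bash
python3 -c "
from h import *
d=get('wrist'); save(d,'w8.png'); p=cloud(d); V=d['frame'].max(2)
t=(V<70)&(p[...,2]>.105)&(p[...,2]<.12)&(abs(p[...,0]-.443)<.03)&(abs(p[...,1]+.179)<.03);v,u=np.nonzero(t);print(t.sum(),u.mean(),v.mean(),plane(d,u.mean(),v.mean(),.111))
go(.631,-.0655,.2)"
```

```text
219 255.0365296803653 201.8173515981735 [ 0.44299851 -0.18098138  0.111     ]
t 29.6 pos [ 0.4426 -0.1796  0.1939] shift rows [ 5.74  9.4  -0.29] turn [ 0.0013  0.0012 -0.001 ] grip 1.003 F [-0.4 -0.7 -0.3]
```

View pics/w8.png

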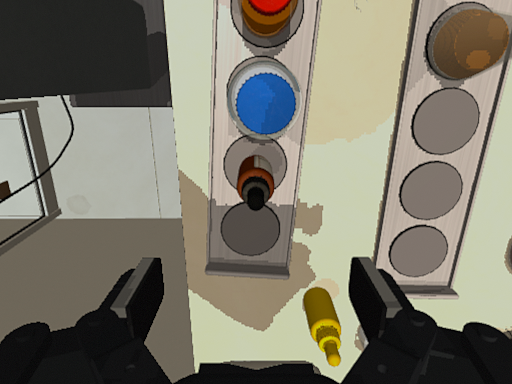

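Dropper upright at mat centre, bulb at (255,202). Now the flask.

Emit:
{"method": "arm_command", "body": {"moves": [[0.4, 0.7, 0, 0.0013, 0.0012, 0, -1], [0.6, 0.9, 0, 0, 0, 0, -1], [0.65, 1, 0, 0, 0, 0, -1], [0.65, 1, 0, 0, 0, 0, -1], [0.65, 1, 0, 0, 0, 0, -1], [0.65, 1, 0, 0, 0, 0, -1], [0.65, 1, 0, 0, 0, 0, -1], [0.65, 1, 0, 0, 0, 0, -1]]}}

```text
time_s: 30.4
tool_pos: [0.596, -0.0785, 0.1854]
eef_rot: [-3.131, -0.004, 1.563]
contact_force: [0.0, -0.5, 1.3]
gripper_width: 0.997
```

Emit:
{"method": "arm_command", "body": {"moves": [[0.5, 0.9, 0, 0, 0, 0, -1], [0.3, 0.6, 0, 0, 0, 0, -1], [0, 0.2, 0, 0, 0, 0, -1], [0, 0, 0, 0, 0, 0, -1], [0, 0, 0, 0, 0, 0, -1], [0, 0, 0, 0, 0, 0, -1], [0, 0, 0, 0, 0, 0, -1], [0, 0, 0, 0, 0, 0, -1]]}}

```text
time_s: 31.2
tool_pos: [0.6292, -0.0609, 0.1794]
eef_rot: [-3.123, -0.007, 1.564]
contact_force: [0.4, -0.0, 0.2]
gripper_width: 0.999
```

```bash
python3 -c "
from h import *
d=get('wrist'); save(d,'w9.png',(130,80,390,300),3)
go(.631,-.0655,.072)
print(proj(d,(.631,-.0655,.113)),proj(d,(.632,-.063,.011)))"
```

```text
t 31.25 pos [ 0.6293 -0.0609  0.1794] shift rows [-0.27  0.19  5.37] turn [-0.0058 -0.0021 -0.0021] grip 0.996 F [ 0.7  0.  -0.2]
[259.58875719 215.96126622] [261.41148189 173.80859495]
```

View pics/w9.png

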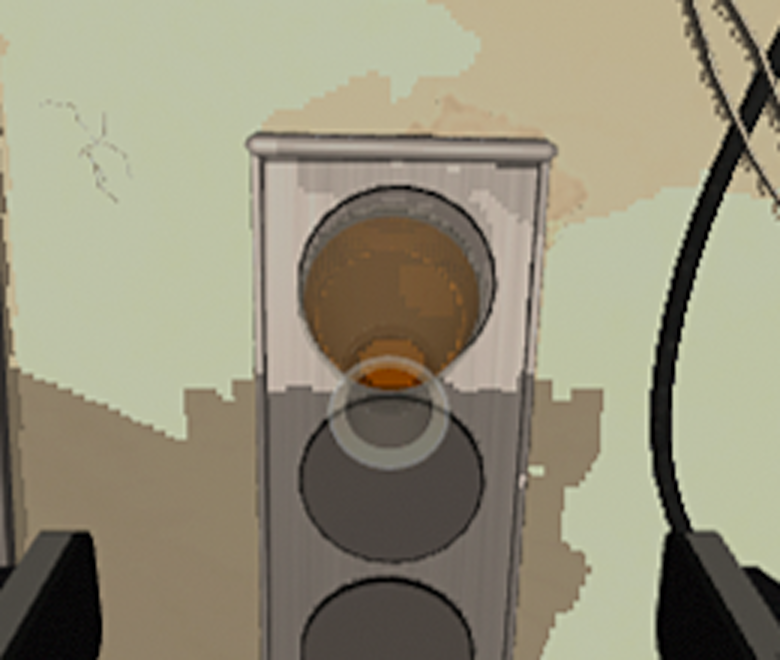

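Rim at full-frame (259,217) → (0.631, -0.0663). Descending to the neck.

Emit:
{"method": "arm_command", "body": {"moves": [[-0.15, 0.05, 0.6, -0.0058, -0.0021, 0, -1], [-0.1, 0.05, 0.8, 0, 0, 0, -1], [0, 0, 0.8, 0, 0, 0, -1], [0, 0, 0.8, 0, 0, 0, -1], [0, 0, 0.8, 0, 0, 0, -1], [0, 0, 0.8, 0, 0, 0, -1], [0, 0, 0.4, 0, 0, 0, -1], [0, 0, 0.1, 0, 0, 0, -1]]}}

```text
time_s: 32.05
tool_pos: [0.6305, -0.0668, 0.071]
eef_rot: [-3.141, -0.0, 1.563]
contact_force: [0.9, -0.2, -0.4]
gripper_width: 1.003
```

```bash
python3 -c "
from h import *
go(.631,-.0663,.073)"
```

```text
t 32.05 pos [ 0.6305 -0.0668  0.071 ] shift rows [ 0.02  0.03 -0.1 ] turn [-0.0002 -0.0001 -0.0024] grip 1.003 F [ 0.9 -0.2 -0.4]
```

Emit:
{"method": "arm_command", "body": {"moves": [[0, 0.02, -0.2, 0, 0, 0, 0], [0, 0, 0, 0, 0, 0, 0.5], [0, 0, 0, 0, 0, 0, 1], [0, 0, 0, 0, 0, 0, 1], [0, 0, 0, 0, 0, 0, 1], [0, 0, 0, 0, 0, 0, 1], [0, 0, 0, 0, 0, 0, 1], [0, 0, 0, 0, 0, 0, 1]]}}

```text
time_s: 32.85
tool_pos: [0.6324, -0.0672, 0.078]
eef_rot: [3.139, 0.001, 1.563]
contact_force: [-0.4, 0.1, -0.8]
gripper_width: 0.287
```

```bash
python3 -c "
from h import *
go(.631,-.0663,.073)"
```

```text
t 32.85 pos [ 0.6324 -0.0672  0.078 ] shift rows [ 0.04 -0.07  0.25] turn [ 0.0008  0.0002 -0.0024] grip 0.287 F [-0.4  0.1 -0.8]
```

Emit:
{"method": "arm_command", "body": {"moves": [[0, 0, -0.5, 0, 0, 0, 1], [0, 0, -0.8, 0, 0, 0, 1], [0, 0, -0.9, 0, 0, 0, 1], [0, 0, -0.8, 0, 0, 0, 1], [-0.4, 0, -0.3, 0, 0, 0, 1], [-0.7, 0, 0, 0, 0, 0, 1], [-0.9, 0, 0, 0, 0, 0, 1], [-0.95, 0, 0, 0, 0, 0, 1]]}}

```text
time_s: 33.65
tool_pos: [0.6322, -0.1291, 0.1518]
eef_rot: [3.136, 0.002, 1.566]
contact_force: [0.2, 0.1, -0.5]
gripper_width: 0.29
```

Emit:
{"method": "arm_command", "body": {"moves": [[-0.95, 0, 0, 0, 0, 0, 1], [-0.95, -0.2, 0, 0, 0, 0, 1], [-0.95, -0.4, 0, 0, 0, 0, 1], [-0.95, -0.6, 0, 0, 0, 0, 1], [-0.9, -0.9, 0, 0, 0, 0, 1], [-0.7, -0.95, 0, 0, 0, 0, 1], [-0.4, -0.95, 0, 0, 0, 0, 1], [-0.1, -0.95, 0, 0, 0, 0, 1]]}}

```text
time_s: 34.45
tool_pos: [0.5236, -0.2647, 0.1429]
eef_rot: [-3.138, -0.001, 1.557]
contact_force: [-0.2, -0.2, -0.1]
gripper_width: 0.287
```

```bash
python3 -c "
from h import *
go(.437,-.2519,.14)"
```

```text
t 34.45 pos [ 0.5236 -0.2647  0.1429] shift rows [ 0.58 -4.34  0.16] turn [-0.0013 -0.0005 -0.0045] grip 0.287 F [-0.2 -0.2 -0.1]
```

Emit:
{"method": "arm_command", "body": {"moves": [[0.2, -0.9, 0, -0.0013, -0.0005, 0, 1], [0.2, -0.9, 0, 0, 0, 0, 1], [0.1, -0.8, 0, 0, 0, 0, 1], [0, -0.6, 0, 0, 0, 0, 1], [0, -0.4, 0, 0, 0, 0, 1], [0, -0.2, 0, 0, 0, 0, 1], [0, 0, 0, 0, 0, 0, 1], [0, 0, 0, 0, 0, 0, 1]]}}

```text
time_s: 35.25
tool_pos: [0.4375, -0.2611, 0.1377]
eef_rot: [-3.136, -0.004, 1.546]
contact_force: [0.1, 0.1, -0.7]
gripper_width: 0.288
```

```bash
python3 -c "
from h import *
go(.437,-.2519,.078)"
```

```text
t 35.25 pos [ 0.4375 -0.2611  0.1377] shift rows [ 0.45 -0.02  2.99] turn [-0.0019 -0.0011 -0.0079] grip 0.288 F [ 0.1  0.1 -0.7]
```

Emit:
{"method": "arm_command", "body": {"moves": [[0.2, 0, 0.4, -0.0019, -0.0011, 0, 1], [0.25, 0, 0.7, 0, 0, 0, 1], [0, 0, 0.7, 0, 0, 0, 1], [0, 0, 0.6, 0, 0, 0, 1], [0, 0, 0.3, 0, 0, 0, 1], [0, 0, 0.1, 0, 0, 0, 1], [0, 0, 0, 0, 0, 0, 1], [0, 0, 0, 0, 0, 0, 1]]}}

```text
time_s: 36.05
tool_pos: [0.4384, -0.2511, 0.0772]
eef_rot: [-3.141, 0.001, 1.548]
contact_force: [-0.4, -0.3, -0.8]
gripper_width: 0.298
```

```bash
python3 -c "
from h import *
go(.437,-.2519,.078)"
```

```text
t 36.05 pos [ 0.4384 -0.2511  0.0772] shift rows [-0.04 -0.07 -0.04] turn [-0.0001  0.0004 -0.0073] grip 0.298 F [-0.4 -0.3 -0.8]
```

Emit:
{"method": "arm_command", "body": {"moves": [[-0.03, -0.05, 0.08, 0, 0, 0, 1], [0, 0, 0.06, 0, 0, 0, 1], [0, 0, 0, 0, 0, 0, 1], [0, 0, 0, 0, 0, 0, 1], [0, 0, 0, 0, 0, 0, 1], [0, 0, 0, 0, 0, 0, 1], [0, 0, 0, 0, 0, 0, 1], [0, 0, 0, 0, 0, 0, 1]]}}

```text
time_s: 36.85
tool_pos: [0.4386, -0.2523, 0.077]
eef_rot: [3.139, 0.002, 1.548]
contact_force: [0.1, 0.8, 1.8]
gripper_width: 0.288
```

```bash
python3 -c "
from h import *
go(.437,-.2519,.078)
d=get('scene'); save(d,'s3.png',(140,130,320,280),4)"
```

```text
t 36.85 pos [ 0.4386 -0.2523  0.077 ] shift rows [ 0.02 -0.08 -0.05] turn [ 0.0008  0.0007 -0.0072] grip 0.288 F [0.1 0.8 1.8]
```

View pics/s3.png

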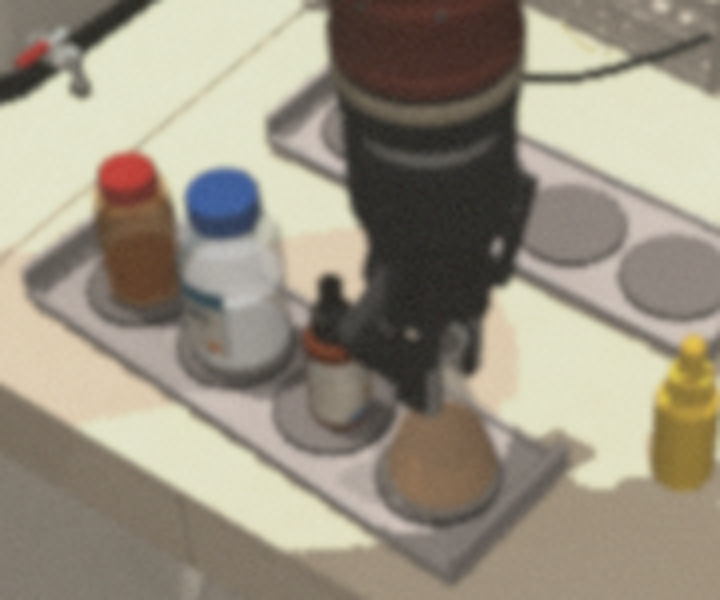

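All four are in place: amber, clear, dropper, and the flask (crop 440,470) resting on its mat (force +1.8 N). Releasing and rising.

Emit:
{"method": "arm_command", "body": {"moves": [[0, 0, 0, 0, 0, 0, 0.2], [0, 0, 0, 0, 0, 0, 0], [0, 0, 0, 0, 0, 0, -0.5], [0, 0, 0, 0, 0, 0, -1], [0, 0, 0, 0, 0, 0, -1], [0, 0, -0.5, 0, 0, 0, -1], [0, 0, -1, 0, 0, 0, -1], [0, 0, -1, 0, 0, 0, -1]]}}

```text
time_s: 37.7
tool_pos: [0.437, -0.2507, 0.1263]
eef_rot: [-3.14, -0.001, 1.548]
contact_force: [0.1, 0.1, -1.0]
gripper_width: 1.0
```

Emit:
{"method": "arm_command", "body": {"moves": [[0, 0, -1, 0, 0, 0, -1], [0, 0, -1, 0, 0, 0, -1], [0, 0, -0.9, 0, 0, 0, -1], [0, 0, -0.4, 0, 0, 0, -1], [0, 0, 0, 0, 0, 0, -1], [0, 0, 0, 0, 0, 0, -1], [0, 0, 0, 0, 0, 0, -1], [0, 0, 0, 0, 0, 0, -1]]}}

```text
time_s: 38.5
tool_pos: [0.4376, -0.2513, 0.1995]
eef_rot: [3.14, 0.002, 1.548]
contact_force: [0.0, 0.4, 0.4]
gripper_width: 1.002
```

```bash
python3 -c "
from h import *
d=get('wrist'); save(d,'w10.png',(130,0,510,340),2); go(.437,-.2519,.2)
print('expected rim',proj(d,(.437,-.251,.113)),'mat',proj(d,(.437,-.251,.011)))
cap(d,'blue',.124)"
```

```text
t 38.55 pos [ 0.4375 -0.2512  0.1994] shift rows [-0.03 -0.03 -0.03] turn [ 0.0006  0.0005 -0.0071] grip 1.001 F [-0.2  0.4 -0.9]
expected rim [254.21484257 198.57927097] mat [254.50613832 165.0507756 ]
blue [246   0  49  14 462] [270.    0.5] ray [ 0.4493 -0.1238  0.124 ] cloud [ 0.4491 -0.126   0.1235]
```

View pics/w10.png

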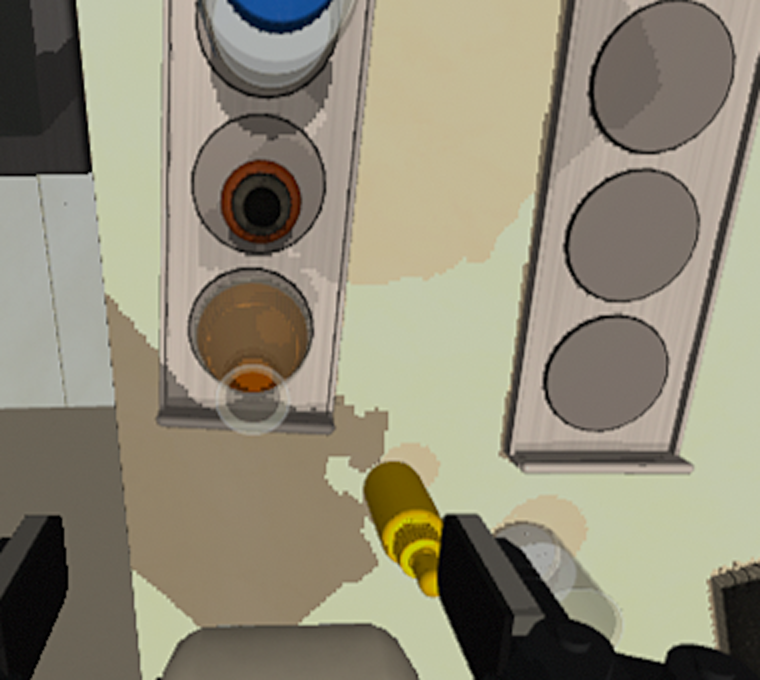

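The flask rim is at full-frame (256,199.5) against an expected (254,198.6), so it is within about 2 mm. The beaker stands upright, and the gripper is clear.

```bash
python3 -c "
from rig import r
print(r.job_done())"
```

```text
the job is handed in; nothing more can be done
None
```

I moved all four containers to the empty rack in reverse order and handed the job in at about 38.6 s. From left to right they now stand amber, clear, dropper, flask.

**Final positions:** after release, the wrist camera put each axis within about 2.5 mm of its mat centre, against the 13 mm allowed. All looked upright.

**Beaker and look-alike:** I never reached for or came near either. The last view shows the beaker standing, but I did not measure its position again at the end.

**What disagreed or went wrong:**
- The first dropper grip caught the shoulder of the glass instead of the collar, so I reopened and regripped lower on the body.
- The force readings at set-down were noisy. They confirmed contact for the amber, clear and flask, but not for the light dropper. I set that one down by height, to within about 1 mm of where I picked it up.
- The side camera put the amber cap about 5 mm from the wrist estimate. I put that down to seeing only part of the cap, and it is still within tolerance.

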